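Move a tray of ignited crucibles into the desiccator with the lifter

ROBOT

A 7-joint arm with a two-finger parallel gripper is mounted at the origin on a cart in front of the work surface, level with it; the furniture and walls round the work are solid. World frame = base frame: x ahead of the robot, y to its left, z up, the work surface at z = 0. Lengths are in m, angles in rad, forces in N, time in s.
With the tool pointing down it reaches from about 0.425 to 1.025 m from the base axis. Payload 9.4 kg.
Tool frame: the origin (TCP) lies between the finger pads; the fingertips stand 8 mm ahead of it and the grasp point (between the pads) lies 11 mm behind it (manip.tip_reach is the distance from the TCP to the fingertips, in m); z points along the fingers, y is the line along which they close (so a half turn about z gives the same grasp; the last joint's range is limited). The gripper opens to 93 mm and grips with 3 to 60 N. Pads are 15 mm wide; open, the fingers measure 128 mm over their backs; the gripper's body (75 mm by 188 mm) begins 65 mm behind the grasp point.
Start: joints at [-1.308, 0.599, -0.003, 1.599, 0.002, 0.943, -0.08], TCP at [0.242, 0.684, 0.227] pointing down, gripper open.
Joint ranges: [-2.57, 2.57], [-0.35, 1.97], [-1.29, 1.29], [0.11, 2.56], [-1.05, 4.19], [0.11, 1.86], [-2.63, 2.63]. Speed limits (rad/s): [2.22, 2.22, 3.01, 3.01, 3.14, 3.14, 3.14].

INTERFACE

Orientations are given as a unit quaternion [x, y, z, w].
In Python, from plant import manip, set_gripper, planner, imaging, ticket, nets gives the robot as it stands. Calls block until the motion is done:
- manip.goto(position, orientation): joint-space move of the TCP to a pose.
- manip.line_to(position, feed=0.15, ori=None, f_stop=None): straight line of the TCP; ori=None keeps the orientation; feed is the mean speed in m/s. With f_stop (N) it stops when the force on the tool has changed by that much, and returns True; else False.
- manip.movej(angles): joint-space move.
- set_gripper(opening, force=None): finger opening in m; force is the grip in N (None keeps the last); returns when the fingers have stopped.
- manip.dwell(seconds).
- planner.ik(position, orientation): joint angles nearest the present ones, or None.
- imaging.snapshot(name): name is "side" or "top"; returns the picture (384x512x3 uint8, red, green, blue); there is no depth.
- imaging.camera_info(name): a dict with "fx", "fy", "cx", "cy" (pixels), "R" (3x3) and "t" (3): a world point X has camera coordinates R X + t. Camera axes: x right, y down, z forward; pixel columns grow to the right and rows downward; lengths in m; the calibration is good to about 2 mm. A picture is of the moment at which its call begins. camera_info takes no time and is no camera call.
A pose or a line that the arm cannot do raises manip.PlanningError and nothing moves.
- ticket.sign_off(): hands the job in; it is judged then, once.
Trained networks look in the newest picture that a camera, given by its name, has taken for a name from the list of things; names that differ only in an ending like _2 or _b are one class to them, and where a whole thing is asked for, a point or a joint stands for the part that bears it (a point fixed in the world has none). Each returns a list of dicts, best first, with "p" (0 to 1); they miss things now and then, are a little off and sometimes report something else, mostly with a low value. They report only what shows in the picture. A call takes as long as a camera call.
- nets.cut_out(thing, camera): "region" (384x512 bool, what is visible of it) and "extent" ([left, top, right, bottom] in pixels, round what is visible of it).
Readings, each from a call of its own:
- manip.read_clock(): time.
- manip.read_joint_pos(): joint angles.
- manip.read_joint_vel(): joint speeds.
- manip.read_effort(): joint torques, N m.
- manip.read_tool_pos(): TCP position.
- manip.read_orientation(): TCP orientation.
- manip.read_ft_force(): force on the tool from outside, world axes, zero at the start.
- manip.read_torque(): the same for the moment, N m.
- manip.read_grip_width(): finger opening in m.
- manip.read_grasp_force(): force on a finger pad.
Only numpy, scipy, OpenCV 4.12 (cv2) and the standard library are available. Lean on these libraries where they do the work, as an engineer would, in place of code of your own. Each camera call takes 0.05 s, during which the arm holds its last target. There are 200 camera calls.

TASK

The tray of three clean crucibles has to go into the desiccator before weighing, so your fingers must not touch the tray or the crucibles: slide the steel lifter under the tray, lift it off the cooling stand and set it centrally on the two runners of the desiccator with all three crucibles still standing on it. Then lay the lifter back, blade flat on its blue mat, and close the clear cover fully. Leave everything else where it stands.

Things in the scene. Friction and masses are not known exactly. Their poses are not given: they have to be found in the camera images.
- cooling_stand: Fixed steel stand 120 (x) x 124 (y) mm; origin: centre of its underside. Two runners along x, centred at y = -44 and +44 mm, 14 mm wide (74 mm free between), tops 30 mm above the worktop, with a 4 mm base plate below (26 mm free under the tray). The blade enters at the open -x end, moving along +x; 10 mm high stops at the +x end.
- tray: White ceramic tray 110 (x) x 100 (y) mm, plate 5 mm thick, rim 9 mm high over all, about 70 g. Origin at the centre of its underside, axes as the cooling stand's at the start; it lies on the two runners with its underside at z = 30 mm.
- crucible_0: White porcelain crucible, open top, 35 mm across the mouth, 23 mm across the foot, 30 mm high, about 18 g, standing loose on the tray. Origin at the centre of its foot; z up.
- crucible_1: White porcelain crucible, open top, 35 mm across the mouth, 23 mm across the foot, 30 mm high, about 18 g, standing loose on the tray. Origin at the centre of its foot; z up.
- crucible_2: White porcelain crucible, open top, 35 mm across the mouth, 23 mm across the foot, 30 mm high, about 18 g, standing loose on the tray. Origin at the centre of its foot; z up.
- lifter: Steel offset spatula, 120 g. Origin on the blade's underside where the tray's centre should sit; x points to the tip. Blade 2.5 mm thick, 56 mm wide, x = -62 to +50 mm. At x = -60 a 7 mm shank rises to the black handle: 16 mm wide (y), 22 mm tall, x = -84 to -188, centre line 72 mm above the blade's underside. It stands by itself on its blade.
- lifter_grip (a point): Point on the centre line of the lifter's handle, 105 mm behind its origin and 72 mm above the blade's underside: a good place to grip across y.
- mat: Fixed blue mat 250 (x) x 100 (y) x 2 mm on which the lifter starts and ends; origin at the centre of its underside.
- desiccator: Fixed grey plinth 186 (x) x 172 (y) mm, white floor 22 mm above the worktop; origin: centre of its underside. Two runners along x, 116 mm long, centred at y = -44 and +44 mm, 14 mm wide (74 mm free between), tops 44 mm above the worktop (22 mm free under the tray). The blade enters over the -x edge, moving along +x; the cover is hinged at the +x edge.
- desiccator_seat (a point): Centre of the desiccator at the height of the runners' tops, 44 mm above the worktop: where the centre of the tray's underside belongs. Axes as the desiccator's.
- cover (a joint): Angle of the clear cover: 0 closed, 1.8 rad fully open (upright, leaning back). Stiff hinge, 0.35 N m: it stays where left. A five-sided box 158 (x) x 146 (y) x 76 mm high, walls 3 mm, open below; closed, it runs from the hinge toward the desiccator's -x. Open, its top panel faces +x, away from the runners, and can be pushed over from there.
- cover_hinge (a point): Middle of the cover's hinge axis, 79 mm from the desiccator's centre along +x and 22 mm above the worktop. The hinge axis is the desiccator's y.
- cover_lip (a point): Outer part of the grey pull lip (60 mm wide, 6 mm thick, sticking out 17 mm) on the cover's free wall, 170 mm from the hinge and 58 mm above the cover's lower edge.
- pipette_stand: Fixed white pipette stand, an obstacle: low base (18 mm) from 8 mm behind to 87 mm ahead of its origin along world x, a column, and a hanger arm 145 to 225 mm above the worktop that reaches 75 mm from the origin toward the robot and 45 mm to either side. Origin on the worktop, axes as the world's.
- timer: Grey-white lab timer 62x66x18 mm, loose bystander; origin at the centre of its underside.
- petri_0: Closed petri dish 58 mm across, 14 mm high, pink, loose bystander; origin at the centre of its underside.
- bottle_0: White bottle with a blue cap, 52 mm across, 118 mm high, loose bystander; origin at the centre of its underside.

How it is judged:
By the outcome, as a careful person would: the job done as asked, in the order asked, and still so for the second after the job is handed in, with the robot touching nothing.
It also fails if it takes over 72 s, if anything falls off the work surface, if the arm or the gripper's body presses on something with over 40 N, if the wrist force passes 120 N, or if a joint passes its speed limit or range.

## Working session

There is one attempt and no reset: what is moved stays moved. The work goes in short steps, each a Python script; the robot and the scene stay as the last script left them, time stands still between calls to the robot, and variables do not carry over. Pictures are saved under pics/ and viewed, at most 10 in all, crops included, and the job is handed in when it is done.

```bash
ls; mkdir -p pics
python3 - <<'E'
from plant import manip, imaging, nets
import cv2, numpy as np, pickle
a=imaging.snapshot("top"); b=imaging.snapshot("side")
cv2.imwrite("pics/top0.png",a[...,::-1]); cv2.imwrite("pics/side0.png",b[...,::-1])
D={}
for c in("top","side"):
    i=imaging.camera_info(c); print(c,i['fx'],i['cx'],i['cy'],np.round(i['R'],3).tolist(),np.round(i['t'],3))
    for n in "cooling_stand tray crucible_0 lifter mat desiccator cover cover_lip pipette_stand timer petri_0 bottle_0".split():
        r=nets.cut_out(n,c); D[c,n]=r
        print(n,[(round(d['p'],2),list(np.round(d['extent']).astype(int)),int(d['region'].sum())) for d in r[:4]])
pickle.dump(D,open("D.pkl","wb"))
print(manip.read_clock(),manip.read_orientation())
E
```

```text
pics
top 421.3546402199833 265.0464844653462 193.75992538411614 [[-0.014, -1.0, 0.004], [-0.983, 0.013, -0.185], [0.185, -0.007, -0.983]] [0.027 0.585 1.291]
cooling_stand [(0.78, [np.int64(250), np.int64(151), np.int64(290), np.int64(197)], 360), (0.7, [np.int64(201), np.int64(140), np.int64(218), np.int64(162)], 289), (0.21, [np.int64(263), np.int64(176), np.int64(267), np.int64(185)], 75)]
tray [(0.76, [np.int64(254), np.int64(153), np.int64(289), np.int64(189)], 841)]
crucible_0 [(0.61, [np.int64(270), np.int64(175), np.int64(282), np.int64(182)], 104), (0.46, [np.int64(259), np.int64(173), np.int64(268), np.int64(183)], 81)]
lifter [(0.74, [np.int64(136), np.int64(190), np.int64(170), np.int64(263)], 778)]
mat [(0.76, [np.int64(144), np.int64(190), np.int64(179), np.int64(265)], 1379)]
desiccator [(0.72, [np.int64(324), np.int64(169), np.int64(433), np.int64(248)], 5220)]
cover [(0.58, [np.int64(375), np.int64(170), np.int64(432), np.int64(229)], 2367), (0.41, [np.int64(216), np.int64(235), np.int64(243), np.int64(254)], 380)]
cover_lip [(0.72, [np.int64(376), np.int64(168), np.
[... 1221 characters left out ...]
104), np.int64(311), np.int64(188)], 3493)]
cover [(0.62, [np.int64(250), np.int64(105), np.int64(297), np.int64(160)], 2078)]
cover_lip [(0.6, [np.int64(254), np.int64(107), np.int64(297), np.int64(160)], 2068), (0.19, [np.int64(181), np.int64(221), np.int64(203), np.int64(273)], 892)]
pipette_stand []
timer [(0.98, [np.int64(301), np.int64(238), np.int64(331), np.int64(262)], 527)]
petri_0 [(0.55, [np.int64(297), np.int64(202), np.int64(315), np.int64(218)], 226), (0.31, [np.int64(252), np.int64(104), np.int64(312), np.int64(186)], 3447)]
bottle_0 [(0.8, [np.int64(179), np.int64(222), np.int64(206), np.int64(271)], 870)]
1.3 [ 1.69090761e-01  9.85600484e-01 -4.04422719e-07  1.67932559e-05]
```

Run:
```python
import cv2
a=cv2.imread("pics/top0.png");b=cv2.imread("pics/side0.png")
cv2.imwrite("pics/t1.png",cv2.resize(a[110:290,120:450],None,fx=2.4,fy=2.4,interpolation=3))
cv2.imwrite("pics/s1.png",cv2.resize(b[80:370,150:390],None,fx=2,fy=2,interpolation=3))
```

```text
(no output)
```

View pics/t1.png

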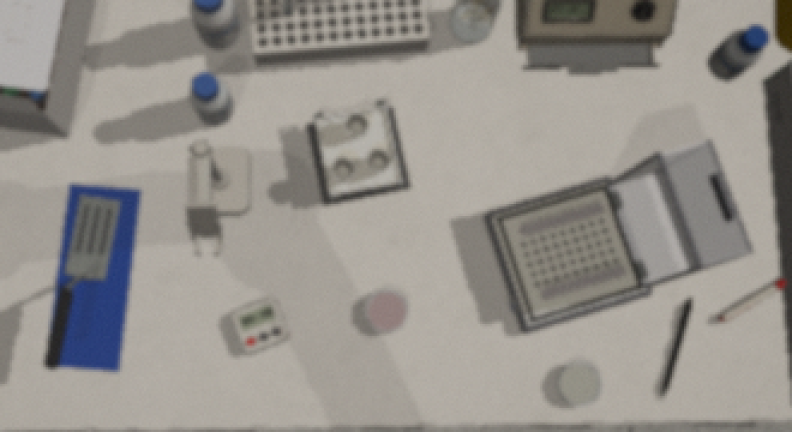

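View pics/s1.png

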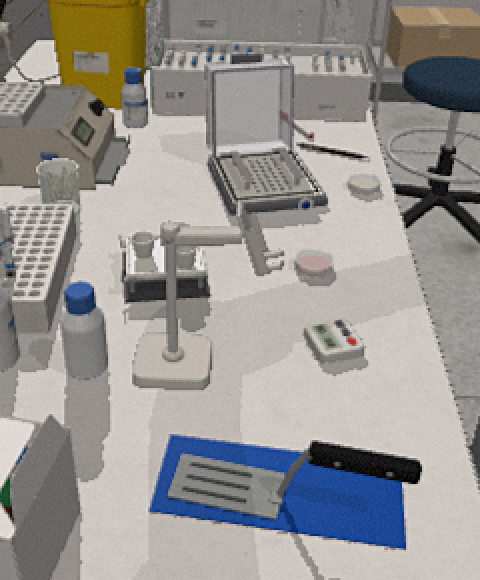

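Top view: lifter on the mat at left (crop ~(95,240)), the pipette stand at ~(215,190), stand with tray and three crucibles at ~(358,150), desiccator at ~(568,250) with the open cover to its right. The desiccator's +x therefore points roughly along world -y. The side view agrees. Next I'll enlarge these with pixel grids to get accurate corners.

Run:
```python
import cv2,numpy as np
I={"t":cv2.imread("pics/top0.png"),"s":cv2.imread("pics/side0.png")}
def crop(k,x0,y0,w,h,s):
    c=cv2.resize(I[k][y0:y0+h,x0:x0+w],None,fx=s,fy=s,interpolation=cv2.INTER_CUBIC)
    for x in range(x0-x0%10+10,x0+w,10):
        X=int((x-x0+.5)*s); c[::3,X]=(0,200,255); cv2.putText(c,str(x),(X+1,9),0,.33,(0,0,255),1)
    for y in range(y0-y0%10+10,y0+h,10):
        Y=int((y-y0+.5)*s); c[Y,::3]=(0,200,255); cv2.putText(c,str(y),(0,Y-1),0,.33,(0,0,255),1)
    return c
def pad(c,W,H): return cv2.copyMakeBorder(c[:H,:W],0,max(0,H-c.shape[0]),0,max(0,W-c.shape[1]),cv2.BORDER_CONSTANT)
r1=np.hstack([pad(crop("t",246,145,50,58,8),400,470),pad(crop("s",207,185,52,52,7.6),400,470)])
cv2.imwrite("pics/stand.png",r1)
r2=np.hstack([pad(crop("t",318,165,80,88,5),400,450),pad(crop("s",247,150,70,40,5.7),400,450)])
cv2.imwrite("pics/des.png",r2)
r3=np.vstack([pad(crop("s",218,290,148,66,5.4),800,356),np.hstack([pad(crop("t",134,186,50,82,2.9),200,240),pad(crop("t",370,165,70,70,3.4),300,240),pad(crop("s",245,100,70,60,4),300,240)])])
cv2.imwrite("pics/lift.png",r3)
```

```text
(no output)
```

View pics/stand.png

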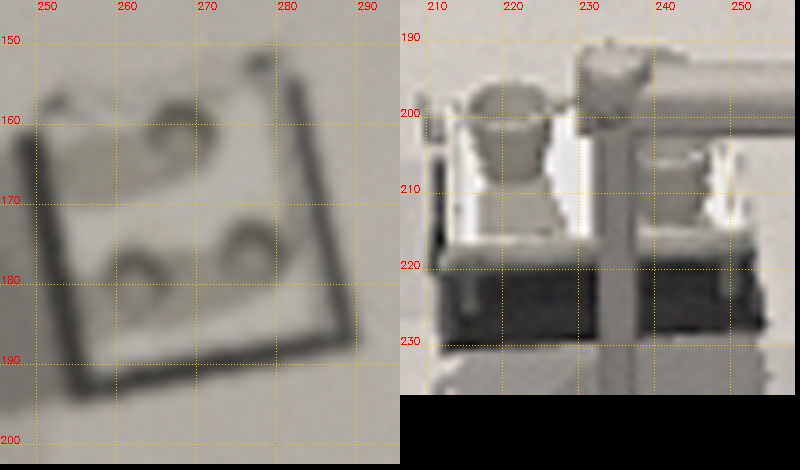

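View pics/des.png

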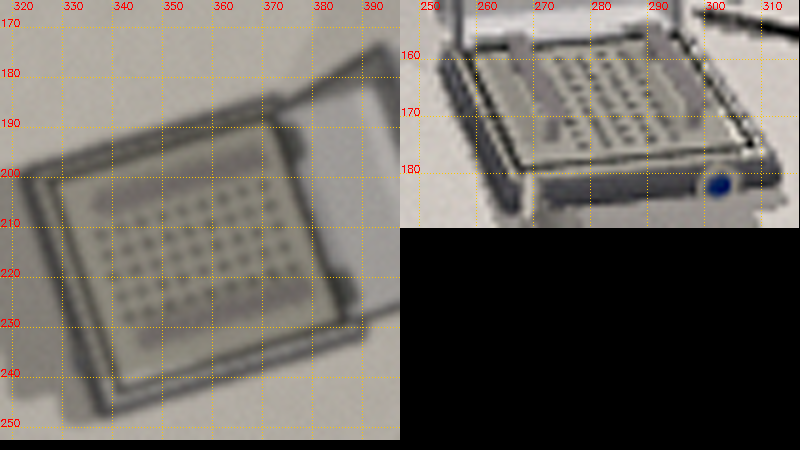

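View pics/lift.png

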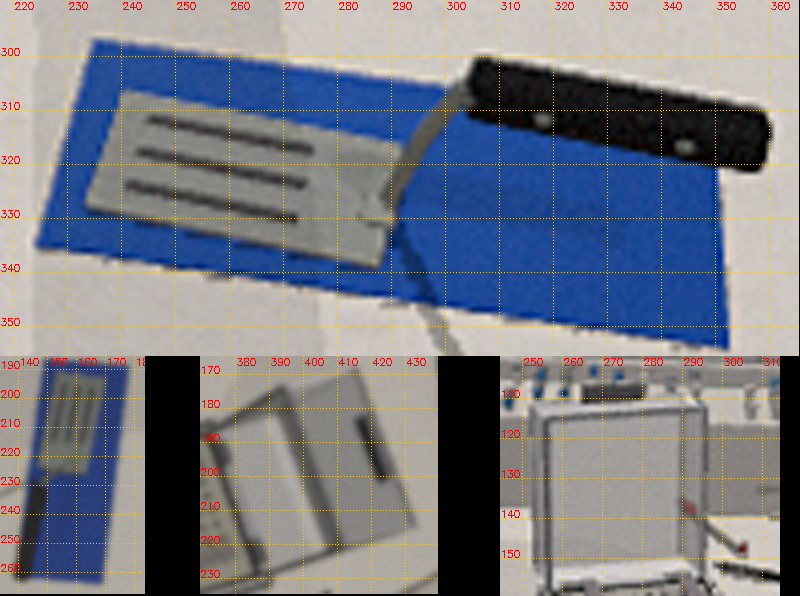

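Stand image: in the top view the dark base corners are at (254.5,193.5), (289,187), (281,154) and (248,161), with the stop posts at the far (+x) end. In the desiccator image the cover groove corners are at (327,201), (341,243), (386,229) and (373,188.5), with the runners as strips. The lifter blade and handle show clearly in the side view. Next: fit poses with z left free.

```bash
cat > fit.py <<'E'
import numpy as np, cv2
from scipy.optimize import least_squares
from plant import imaging
C={k:imaging.camera_info(k) for k in("top","side")}
def proj(c,P):
    i=C[c]; q=np.atleast_2d(P)@np.array(i["R"]).T+i["t"]
    return np.c_[i["fx"]*q[:,0]/q[:,2]+i["cx"], i["fy"]*q[:,1]/q[:,2]+i["cy"]]
def place(p,P):
    P=np.atleast_2d(np.array(P,float))/1000; c,s=np.cos(p[2]),np.sin(p[2])
    return np.c_[p[0]+c*P[:,0]-s*P[:,1], p[1]+s*P[:,0]+c*P[:,1], P[:,2]+p[3]]
def fit(obs,p0,freez=True):
    def f(p):
        if not freez: p=np.r_[p[:3],0]
        return np.concatenate([(proj(c,place(p,m))[0]-uv) for c,m,uv in obs])
    r=least_squares(f,p0,loss="soft_l1"); return r.x, r.fun.reshape(-1,2)
E
cat > meas.py <<'E'
from fit import *
import pickle
O={}
O["stand"]=([("top",(-60,62,4),(254.5,193.3)),("top",(-60,-62,4),(289.3,187)),("top",(60,-62,4),(281.5,153.5)),("top",(60,62,4),(248,161)),
 ("side",(60,62,0),(211.5,230.5)),("side",(-60,62,0),(254.2,228)),("top",(57,44,40),(252.2,157)),("top",(57,-44,40),(278,152.2))],[.75,0,.2,0])
O["des"]=([("top",(-79,73,22),(327,201)),("top",(-79,-73,22),(341,243)),("top",(79,-73,22),(386,229)),("top",(79,73,22),(373,188.5)),
 ("side",(-79,73,22),(265.5,180)),("side",(-79,-73,22),(308,177)),("side",(79,73,22),(256,159)),
 ("top",(-58,44,44),(336,206)),("top",(58,44,44),(370.5,196)),("top",(-58,-44,44),(345.5,233)),("top",(58,-44,44),(380,222.5)),],[.65,-.3,-1.3,0])
O["lifter"]=([("side",(50,28,2.5),(233.5,328)),("side",(50,-28,2.5),(240.5,306.5)),("side",(-62,-28,2.5),(291,316)),("side",(-62,28,2.5),(287,339)),
 ("top",(50,28,2.5),(153,192)),("top",(50,-28,2.5),(169.5,194)),("top",(-62,-28,2.5),(163,226.5)),("top",(-62,28,2.5),(147,225)),
 ("side",(-84,0,72),(304.5,307)),("side",(-188,0,72),(358.5,315.5)),("top",(-188,0,80),(141,261.5)),("top",(-84,0,80),(148,230))],[.5,.35,0,0])
O["mat"]=([("side",(125,-50,2),(234,297.5)),("side",(125,50,2),(223.5,336)),("side",(-125,50,2),(352,354.5)),
 ("top",(125,-50,2),(178.5,189)),("top",(125,50,2),(149.5,187)),("top",(-125,50,2),(140,261.5)),("top",(-125,-50,2),(170.5,264))],[.5,.35,0,0])
R={}
for k,(o,p0) in O.items():
    for fz in (True,False):
        p,r=fit(o,p0,fz); print(k,fz,np.round(p,4),"rms",np.sqrt((r**2).mean()).round(2))
        if fz: print(np.round(r,1).tolist())
        R[k]=p
pickle.dump(R,open("R.pkl","wb"))
E
python3 meas.py
```

```text
stand True [0.6631 0.0064 0.1867 0.0027] rms 0.73
[[-0.7, 1.2], [1.1, 0.2], [1.4, -0.5], [-1.2, -0.9], [-0.2, 0.4], [0.5, 0.0], [-0.2, 0.0], [0.3, -0.3]]
stand False [0.6637 0.0056 0.1908 0.    ] rms 0.77
des True [ 0.5189 -0.2782 -1.3064 -0.0032] rms 0.86
[[-0.2, -1.0], [-0.5, 0.1], [1.0, 0.6], [-0.5, -1.5], [1.7, 0.6], [1.4, -0.2], [1.8, 0.5], [0.8, -0.3], [0.5, -0.1], [-0.3, -1.0], [-0.2, -0.5]]
des False [ 0.5185 -0.277  -1.3054  0.    ] rms 0.92
lifter True [ 0.5581  0.3694 -0.1535  0.0007] rms 0.88
[[-0.4, 0.2], [-0.2, 0.2], [1.4, 0.4], [1.4, 0.2], [0.3, -1.6], [0.5, -1.3], [0.8, -0.4], [-0.1, -1.3], [-0.5, -1.2], [1.5, 0.4], [0.2, 1.5], [-0.3, -0.9]]
lifter False [ 0.5581  0.3692 -0.1538  0.    ] rms 0.88
mat True [ 0.4996  0.3659 -0.0884 -0.0048] rms 0.48
[[0.3, 0.2], [0.4, 0.1], [0.4, -0.0], [0.7, -0.9], [-0.1, -1.1], [-0.2, -0.1], [0.1, -0.2]]
mat False [ 0.4995  0.3676 -0.0852  0.    ] rms 0.8
```

```bash
cat > over.py <<'E'
from fit import *
import pickle,sys
R=pickle.load(open("R.pkl","rb"))
def rect(x0,x1,y0,y1,z): return [(x0,y0,z),(x1,y0,z),(x1,y1,z),(x0,y1,z)]
M={"stand":[rect(-60,60,-62,62,4),rect(-55,55,-50,50,30),rect(-55,55,-50,50,39)],
"des":[rect(-93,93,-86,86,22),rect(-79,79,-73,73,22),rect(-58,58,37,51,44),rect(-58,58,-51,-37,44)],
"lifter":[rect(-62,50,-28,28,4.5),rect(-188,-84,-8,8,85)],"mat":[rect(-125,125,-50,50,2)]}
def crop(img,c,x0,y0,w,h,s,objs,W,H):
    o=cv2.resize(img[y0:y0+h,x0:x0+w],None,fx=s,fy=s,interpolation=cv2.INTER_CUBIC)
    for k in objs:
        p=R[k]; p=np.r_[p[:3],0]
        for j,m in enumerate(M[k]):
            q=(proj(c,place(p,m))-[x0-.5,y0-.5])*s
            cv2.polylines(o,[np.int32(q*16)],True,[(0,0,255),(0,160,0),(255,0,0),(255,0,255)][j],1,cv2.LINE_AA,4)
    return cv2.copyMakeBorder(o[:H,:W],0,max(0,H-o.shape[0]),0,max(0,W-o.shape[1]),cv2.BORDER_CONSTANT)
if __name__=="__main__":
    t=cv2.imread("pics/top0.png");s=cv2.imread("pics/side0.png")
    cv2.imwrite("pics/ov.png",np.vstack([np.hstack([crop(t,"top",246,145,48,55,6,["stand"],280,330),crop(s,"side",205,185,55,50,5.2,["stand"],280,330),crop(t,"top",134,184,50,84,3.9,["mat","lifter"],200,330)]),
     np.hstack([crop(t,"top",316,165,85,88,3,["des"],250,260),crop(s,"side",247,145,70,46,3.6,["des"],250,260),crop(s,"side",218,290,148,66,1.8,["mat","lifter"],260,260)])]))
E
python3 over.py
```

```text
(no output)
```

View pics/ov.png

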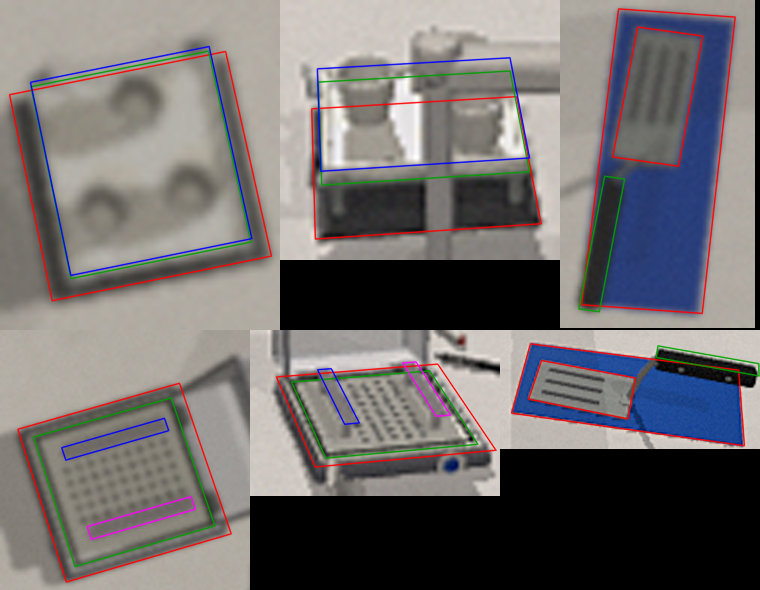

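The overlay matches: the stand and tray outlines, desiccator groove and runners, and lifter and mat outlines all sit within about 1 px in both views, and the fitted heights agree with the text. Next I'll check reachability and locate the pipette stand.

```bash
cat > h.py <<'E'
import numpy as np, pickle
from scipy.spatial.transform import Rotation as Ro
from plant import manip,set_gripper,planner,imaging,ticket,nets
R=pickle.load(open("R.pkl","rb"))
ST,DE,LI,MA=[R[k][:3] for k in("stand","des","lifter","mat")]
FLIP=True
def ori(yaw):
    c,s=np.cos(yaw),np.sin(yaw); k=-1 if FLIP else 1
    return Ro.from_matrix(np.array([[k*c,k*s,0],[k*s,-k*c,0],[0,0,-1.]]).T@np.eye(3)).as_quat()
def pose(base,ox,z,oy=0.,back=.105,h=.061):
    """TCP pose that puts the lifter's origin at offset (ox,oy) in base's frame, underside at z"""
    x,y,w=base; c,s=np.cos(w),np.sin(w); X=ox-back
    return [x+c*X-s*oy,y+s*X+c*oy,z+h],ori(w)
E
python3 - <<'E'
import h; from h import *
from fit import C
W={"mat":pose(LI,0,.002),"mat+":pose(LI,0,.10),"pre+":pose(ST,-.12,.06),"pre":pose(ST,-.12,.014),"in":pose(ST,0,.014),"lift":pose(ST,0,.1),"des+":pose(DE,0,.1),"des":pose(DE,0,.031),"ret":pose(DE,-.125,.031),"ret+":pose(DE,-.125,.1)}
for f in(True,False):
    h.FLIP=f
    for k,(p,_) in W.items():
        w={"m":LI,"p":ST,"i":ST,"l":ST}.get(k[0],DE)[2]
        q=planner.ik(p,ori(w)); print(f,k,np.round(p,3),None if q is None else np.round(q,2))
def ray(c,uv,z):
    i=C[c];d=np.array(i["R"]).T@[(uv[0]-i["cx"])/i["fx"],(uv[1]-i["cy"])/i["fy"],1];o=-np.array(i["R"]).T@i["t"]
    return np.round(o+d*(z-o[2])/d[2],3)
print("base",ray("top",(219,185),.018),"prong",ray("top",(204,215),.145),ray("top",(204,170),.225))
print("side column",ray("side",(150+172/2,80+355/2),.018),"sidebase near",ray("side",(150+172/2,80+385/2),0))
a=-.3
for d in np.linspace(0,1.8,5):
    X=79-140*np.cos(d)+84*np.sin(d); z=.022+.14*np.sin(d)+.084*np.cos(d)
    c,s=np.cos(DE[2]),np.sin(DE[2]); p=[DE[0]+c*X/1e3,DE[1]+s*X/1e3,z+.005]
    for f in(True,False):
        h.FLIP=f; q=planner.ik(p,ori(DE[2])); print("cov",round(d,2),np.round(p,3),f,None if q is None else np.round(q,2))
E
```

```text
True mat [0.454 0.385 0.063] [-0.76  0.67 -0.06  2.02  0.08  0.46  0.54]
True mat+ [0.454 0.385 0.161] [-0.76  0.53 -0.06  1.96  0.05  0.66  0.57]
True pre+ [ 0.443 -0.037  0.121] [ 0.05  0.45 -0.13  2.32  0.16  0.38  1.55]
True pre [ 0.443 -0.037  0.075] [ 0.06  0.55 -0.15  2.35  0.31  0.26  1.4 ]
True in [ 0.561 -0.014  0.075] [ 0.04  0.62 -0.16  2.09  0.23  0.44  1.46]
True lift [ 0.561 -0.014  0.161] [-0.01  0.49 -0.09  2.04  0.07  0.62  1.61]
True des+ [ 0.491 -0.176  0.161] [-0.07  0.48  0.43  2.15 -0.36  0.58  0.89]
True des [ 0.491 -0.176  0.092] [ 0.17  0.57  0.09  2.18 -0.13  0.4   0.63]
True ret [ 0.458 -0.055  0.092] [-0.06  0.52  0.09  2.31 -0.14  0.31  0.41]
True ret+ [ 0.458 -0.055  0.161] [-0.21  0.41  0.28  2.27 -0.23  0.5   0.52]
False mat [0.454 0.385 0.063] [-1.17  0.75  0.58  2.05 -0.76  0.57 -1.77]
False mat+ [0.454 0.385 0.161] [-1.27  0.63  0.74  1.99 -0.62  0.75 -1.88]
False pre+ [ 0.443 -0.037  0.121] [-0.36  0.49  0.44  2.34 -0.54  0.4  -0.84]
False pre [ 0.443 -0.037  0.075] [-0.24  0.57  0.27  2.37 -0.59  0.27 -0.81]
False in [ 0.561 -0.014  0.075] [-0.41
[... 671 characters left out ...]
1] False [-0.26  0.75  0.92  2.14 -0.94  0.73 -1.58]
cov 0.45 [ 0.516 -0.267  0.164] True [ 0.06  0.55  0.47  2.01 -0.39  0.67  1.05]
cov 0.45 [ 0.516 -0.267  0.164] False [-0.27  0.78  1.11  2.03 -0.91  0.93 -1.54]
cov 0.9 [ 0.534 -0.333  0.189] True [ 0.1   0.59  0.57  1.89 -0.43  0.79  1.17]
cov 0.9 [ 0.534 -0.333  0.189] False [-0.17  0.8   1.11  1.9  -0.85  1.02 -1.54]
cov 1.35 [ 0.553 -0.403  0.182] True [ 0.2   0.66  0.56  1.76 -0.44  0.85  1.23]
cov 1.35 [ 0.553 -0.403  0.182] False [-0.05  0.87  1.11  1.78 -0.88  1.09 -1.49]
cov 1.8 [ 0.569 -0.463  0.144] True [ 0.35  0.73  0.44  1.66 -0.39  0.83  1.22]
cov 1.8 [ 0.569 -0.463  0.144] False [ 0.05  0.98  1.11  1.68 -0.96  1.13 -1.43]
```

Run:
```python
from h import *
t0=manip.read_clock()
set_gripper(.05)
p,o=pose(LI,0,.06); manip.goto(p,o)
p,o=pose(LI,0,.002); manip.line_to(p,feed=.12)
set_gripper(0,force=55)
print("grip",manip.read_grip_width(),manip.read_grasp_force(),manip.read_clock())
p,o=pose(LI,0,.03); manip.line_to(p,feed=.1)
p,o=pose(LI,0,.26); manip.line_to(p,feed=.3)
print(manip.read_ft_force(),manip.read_torque())
p,o=pose(ST,-.12,.26); manip.line_to(p,feed=.3,ori=o)
p,o=pose(ST,-.12,.013); manip.line_to(p,feed=.25)
print(manip.read_clock(), np.round(np.array(manip.read_tool_pos())-p,4))
import cv2
from fit import *
a=imaging.snapshot("top");b=imaging.snapshot("side")
cv2.imwrite("pics/pre_t.png",a[...,::-1]);cv2.imwrite("pics/pre_s.png",b[...,::-1])
import over
over.R["lp"]=np.r_[ST[0]-.12*np.cos(ST[2]),ST[1]-.12*np.sin(ST[2]),ST[2],0]
over.M["lp"]=[over.rect(-62,50,-28,28,15.5),over.rect(-188,-84,-8,8,96)]
cv2.imwrite("pics/pre.png",np.hstack([over.crop(a[...,::-1].copy(),"top",235,140,75,120,5,["lp","stand"],375,600),over.crop(b[...,::-1].copy(),"side",200,180,120,90,3.5,["lp","stand"],420,600)]))
```

```text
grip 0.015684198730032756 55.000094175338745 4.8583
[ 0.59038325 -0.30219745 -1.51957184] [-0.02725292  0.04949456 -0.01658902]
8.9083 [0.0004 0.0002 0.0006]
```

View pics/pre.png

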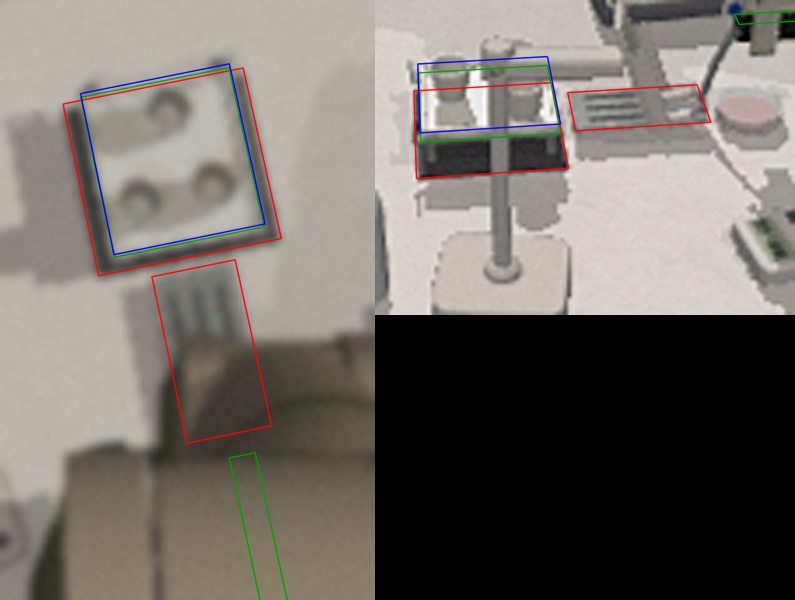

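The blade is level in front of the stand, with its tip about 3 mm short of the predicted outline in both views (side ~(575,110), top ~(195,272)). I'll insert 3 mm deeper and lift.

Run:
```python
from h import *
p,o=pose(ST,.002,.013); print("stop",manip.line_to(p,feed=.1,f_stop=12), manip.read_ft_force())
p,o=pose(ST,.002,.024); print(manip.line_to(p,feed=.06,f_stop=12),manip.read_ft_force())
p,o=pose(ST,.002,.036); print(manip.line_to(p,feed=.03),manip.read_ft_force())
p,o=pose(ST,.002,.1); manip.line_to(p,feed=.1)
print(manip.read_ft_force(),manip.read_torque(),manip.read_clock())
import cv2,over
from fit import *
a=imaging.snapshot("top");b=imaging.snapshot("side")
tz=.1+.0025
over.R["tr"]=np.r_[ST,0]; over.M["tr"]=[over.rect(-55,55,-50,50,102.5),over.rect(-55,55,-50,50,111.5)]
cv2.imwrite("pics/up.png",np.hstack([over.crop(a[...,::-1].copy(),"top",235,120,80,100,5,["tr"],400,500),over.crop(b[...,::-1].copy(),"side",190,150,100,90,4,["tr"],400,500)]))
```

```text
stop False [ 0.18649368  0.41718502 -0.85620972]
False [ 0.88607103 -0.07566484 -2.41105902]
False [ 0.55633053 -0.41373777 -2.91990183]
[-0.23539641 -0.28700264 -2.54719613] [-0.02167971  0.21611059 -0.03053158] 12.05
```

View pics/up.png

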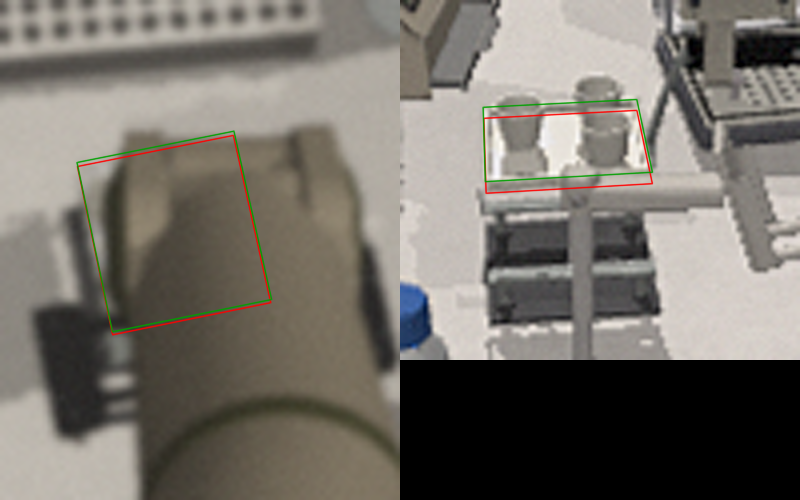

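The side view shows the tray level on the blade with all three crucibles standing (520,110), (600,90), (605,130), matching the predicted outline. Next I'll carry it over and set it down.

Run:
```python
from h import *
ox=.002
p,o=pose(DE,ox,.1); manip.line_to(p,feed=.055,ori=o)
p,o=pose(DE,ox,.046); manip.line_to(p,feed=.08)
p,o=pose(DE,ox,.031); print(manip.line_to(p,feed=.03), manip.read_ft_force())
p,o=pose(DE,ox-.13,.031); print(manip.line_to(p,feed=.1,f_stop=12), manip.read_ft_force())
p,o=pose(DE,ox-.13,.26); manip.line_to(p,feed=.3)
print(manip.read_clock())
p,o=pose(LI,0,.26); manip.line_to(p,feed=.3,ori=o)
print(manip.read_clock())
import cv2,over
from fit import *
a=imaging.snapshot("top");b=imaging.snapshot("side")
cv2.imwrite("pics/set_t.png",a[...,::-1]);cv2.imwrite("pics/set_s.png",b[...,::-1])
over.R["tr"]=np.r_[DE,0]; over.M["tr"]=[over.rect(-79,79,-73,73,22),over.rect(-55,55,-50,50,44),over.rect(-55,55,-50,50,53)]
cv2.imwrite("pics/set.png",np.hstack([over.crop(a[...,::-1].copy(),"top",316,165,85,88,4.7,["tr"],400,420),over.crop(b[...,::-1].copy(),"side",247,135,70,60,5.7,["tr"],400,420)]))
```

```text
False [-0.24173862 -0.420865   -0.71672278]
False [ 0.04667309  0.26267124 -0.92146604]
19.3833
20.9917
```

View pics/set.png

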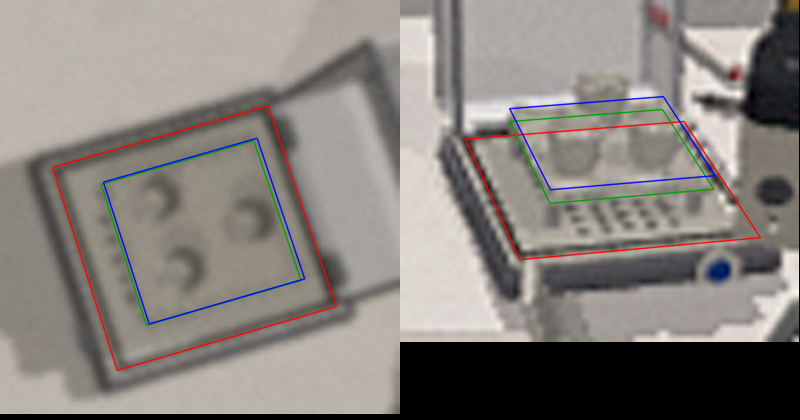

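The top view shows all three crucibles upright on the tray, and the tray is centred in the groove rectangle. Next: lay the lifter back and check the tray with the network.

Run:
```python
from h import *
from fit import *
for c in("top","side"):
    d=nets.cut_out("tray",c); m=np.int32(proj(c,place(np.r_[DE,0],[(-55,-50,53),(55,-50,53),(55,50,53),(-55,50,53)])))
    for r in d[:2]:
        print(c,round(r["p"],2),np.round(r["extent"]),"centroid",np.argwhere(r["region"]).mean(0)[::-1].round(1),"model ext",m.min(0),m.max(0),m.mean(0))
p,o=pose(LI,0,.02); manip.line_to(p,feed=.28)
p,o=pose(LI,0,.0018); print(manip.line_to(p,feed=.03,f_stop=6),manip.read_ft_force(),manip.read_tool_pos()[2])
set_gripper(.06)
p,o=pose(LI,0,.002+.16); manip.line_to(p,feed=.2)
set_gripper(0)
# behind the cover, high first
def tip(X,z):
    c,s=np.cos(DE[2]),np.sin(DE[2]); return [DE[0]+c*X,DE[1]+s*X,z+manip.tip_reach]
manip.line_to([.45,.2,.3],feed=.35)
manip.goto(tip(.26,.27),ori(DE[2]))
print(manip.read_clock(),manip.read_tool_pos())
a=imaging.snapshot("top");b=imaging.snapshot("side")
import cv2,over
cv2.imwrite("pics/back_t.png",a[...,::-1]);cv2.imwrite("pics/back_s.png",b[...,::-1])
cv2.imwrite("pics/back.png",np.hstack([over.crop(a[...,::-1].copy(),"top",134,184,50,84,5,["mat","lifter"],250,420),over.crop(b[...,::-1].copy(),"side",218,90,150,270,2.2,["mat"],330,594)[:420] if 0 else over.crop(b[...,::-1].copy(),"side",215,60,150,300,1.9,["mat"],290,420) if 0 else cv2.resize(b[...,::-1][60:360,200:370],None,fx=1.4,fy=1.4)]))
```

```text
top 0.92 [342. 195. 383. 233.] centroid [358.4 215. ] model ext [337 193] [380 233] [358.5 213. ]
top 0.31 [109. 172. 150. 260.] centroid [132.7 201.7] model ext [337 193] [380 233] [358.5 213. ]
side 0.7 [209. 202. 251. 229.] centroid [221.7 215. ] model ext [265 151] [301 167] [282.5 159. ]
side 0.66 [268. 155. 304. 171.] centroid [280.8 162.1] model ext [265 151] [301 167] [282.5 159. ]
True [-0.98091991 -0.36259512  5.83406926] 0.06281810350090114
29.0167 [ 0.58768868 -0.52676631  0.27815016]
```

View pics/back.png

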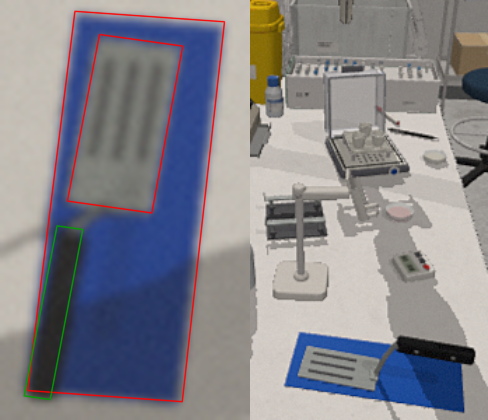

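The lifter lies flat on the mat within its original outline, and the tray with three crucibles is on the desiccator. The network's extents hint at a small tray offset, so I'll check it numerically by comparing rectified before and after images and looking at the edge profiles.

Run:
```python
from h import *
from fit import *
g=lambda f:cv2.cvtColor(cv2.imread(f),cv2.COLOR_BGR2GRAY).astype(np.float32)
xs=np.arange(-75,76,1.);Y,X=np.meshgrid(xs,xs)  # rows: x, cols: y
def rect(img,c,base,z):
    uv=proj(c,place(np.r_[base,0],np.c_[X.ravel(),Y.ravel(),np.full(X.size,z)])).astype(np.float32)
    return cv2.remap(img,uv[:,0].reshape(X.shape),uv[:,1].reshape(X.shape),cv2.INTER_CUBIC)
t0,t1,s0,s1=[g("pics/%s.png"%k) for k in("top0","set_t","side0","set_s")]
for c,(i0,i1) in {"top":(t0,t1),"side":(s0,s1)}.items():
    A=rect(i1,c,DE,53)-rect(i0,c,DE,53)
    print(c,"diff x-profile(-75..75/5, |y|<45)",np.abs(A[:,30:120]).mean(1)[::5].round(0).astype(int).tolist())
    print(c,"diff y-profile",np.abs(A[30:110]).mean(0)[::5].round(0).astype(int).tolist())
# crucible mouths by template: before (stand frame, z=65) vs after (des frame, z=79)
a=rect(t0,"top",ST,65);b=rect(t1,"top",DE,79)
hp=lambda m:m-cv2.GaussianBlur(m,(0,0),12)
T=hp(a)[25:125,25:125];r=cv2.matchTemplate(hp(b),T,cv2.TM_CCOEFF_NORMED)
_,v,_,l=cv2.minMaxLoc(r);print("shift (x,y) mm",l[1]-25,l[0]-25,"corr",round(v,2))
D={}
import pickle
for n,c in(("tray","top"),("tray","side")):
    e=pickle.load(open("D.pkl","rb"))[c,n][0]["extent"]; m=proj(c,place(np.r_[ST,0],[(-55,-50,39),(55,-50,39),(55,50,39),(-55,50,39)]))
    print("initial",c,np.round(e),"model",m.min(0).round(1),m.max(0).round(1))
```

```text
top diff x-profile(-75..75/5, |y|<45) [7, 7, 6, 5, 5, 23, 23, 17, 27, 12, 11, 13, 23, 19, 17, 18, 29, 24, 19, 26, 16, 18, 22, 24, 21, 13, 5, 6, 6, 5, 6]
top diff y-profile [6, 6, 7, 7, 8, 20, 33, 33, 27, 29, 14, 17, 18, 12, 13, 15, 10, 23, 13, 14, 21, 16, 19, 24, 22, 11, 4, 4, 4, 4, 5]
side diff x-profile(-75..75/5, |y|<45) [7, 15, 19, 19, 39, 39, 24, 26, 23, 22, 16, 16, 17, 16, 17, 23, 22, 26, 48, 69, 43, 27, 39, 43, 59, 52, 35, 40, 35, 21, 11]
side diff y-profile [34, 21, 17, 14, 10, 35, 31, 26, 29, 32, 35, 27, 21, 35, 19, 18, 37, 29, 31, 27, 29, 20, 26, 31, 34, 37, 15, 7, 10, 11, 5]
shift (x,y) mm 2 -2 corr 0.58
initial top [254. 153. 289. 189.] model [250.5 152.2] [287.4 190.3]
initial side [215. 199. 256. 220.] model [211.6 195.5] [252.4 217.3]
```

Tray footprint in the desiccator frame is about -52 to +52 mm in both axes, so it is centred. Next: close the cover by pushing the panel round its arc.

Run:
```python
from h import *
c,s=np.cos(DE[2]),np.sin(DE[2])
def tip(X,z): return [DE[0]+c*X,DE[1]+s*X,z+manip.tip_reach]
d,hh=.135,.076
def path(th,pr=.002):
    return .079-d*np.cos(th)+hh*np.sin(th)+.008-pr*np.sin(th), .022+d*np.sin(th)+hh*np.cos(th)-pr*max(0,np.cos(th))
manip.line_to(tip(.26,path(1.8)[1]),feed=.25)
manip.line_to(tip(.215,path(1.8)[1]),feed=.15)
f0=np.array(manip.read_ft_force())
for th in np.linspace(1.8,0.06,13):
    st=manip.line_to(tip(*path(th)),feed=.1,f_stop=25)
    f=np.array(manip.read_ft_force())-f0
    print(round(th,2),st,"along",round(float(f[0]*c+f[1]*s),1),"z",round(float(f[2]),1))
    if st: break
else:
    X,z=path(0,0)
    print(manip.line_to(tip(X,z-.004),feed=.03,f_stop=12),"tip z",manip.read_tool_pos()[2]-manip.tip_reach, manip.read_ft_force())
print(manip.read_clock())
```

```text
1.8 False along -1.0 z -0.8
1.66 False along -0.4 z 0.1
1.51 False along -1.7 z 0.9
1.37 False along -1.4 z -0.9
1.22 False along -0.2 z -0.5
1.08 False along -1.4 z 0.5
0.93 False along -1.1 z -0.3
0.79 False along -1.6 z 0.0
0.64 False along -1.6 z -0.3
0.5 False along -1.5 z 0.3
0.35 False along -0.5 z -0.2
0.21 False along -1.4 z 1.0
0.06 False along -1.6 z 0.2
True tip z 0.09831778545214284 [-0.38379432  0.68686127  9.36006083]
35.4667
```

Run:
```python
from h import *
from fit import *
p=np.array(manip.read_tool_pos()); 
print(manip.line_to(p-[0,0,.004],feed=.02,f_stop=12),manip.read_ft_force(),manip.read_tool_pos()[2]-manip.tip_reach)
manip.line_to(p+[0,0,.15],feed=.2)
manip.line_to([.45,.1,.3],feed=.3)
a=imaging.snapshot("top");b=imaging.snapshot("side")
cv2.imwrite("pics/fin_t.png",a[...,::-1]);cv2.imwrite("pics/fin_s.png",b[...,::-1])
for c in("top","side"):
    m=[(x,y,z) for x in(-79,79) for y in(-73,73) for z in(22,98)]
    q=proj(c,place(np.r_[DE,0],m)); print(c,"closed model",q.min(0).round(),q.max(0).round())
    for n in("cover","tray","crucible_0","lifter","timer","petri_0","bottle_0"):
        print(" ",n,[(round(r["p"],2),np.round(r["extent"]).astype(int).tolist()) for r in nets.cut_out(n,c)[:4]])
print(manip.read_clock())
```

```text
True [-1.43941873  3.67002786 17.68506738] 0.09825818049223858
top closed model [327. 182.] [394. 243.]
  cover [(0.68, [330, 184, 393, 242]), (0.24, [271, 232, 289, 251])]
  tray []
  crucible_0 [(0.63, [138, 192, 170, 262])]
  lifter [(0.58, [137, 191, 171, 264])]
  timer []
  petri_0 [(0.55, [272, 232, 292, 250])]
  bottle_0 [(0.56, [200, 140, 218, 163])]
side closed model [258. 137.] [312. 180.]
  cover [(0.69, [253, 136, 312, 181])]
  tray []
  crucible_0 [(0.7, [302, 240, 334, 260]), (0.56, [257, 137, 309, 179]), (0.44, [208, 202, 256, 228])]
  lifter [(0.87, [230, 299, 361, 340])]
  timer [(0.92, [301, 240, 334, 260])]
  petri_0 [(0.52, [301, 204, 316, 219])]
  bottle_0 [(0.71, [178, 216, 205, 271]), (0.59, [236, 302, 363, 341])]
38.6667
```

```bash
python3 -c "
from plant import ticket,manip
print(ticket.sign_off())"
```

```text
the job is handed in; nothing more can be done
None
```

I handed the job in at about 39 s: the tray is centred on the desiccator runners, the lifter lies flat on its mat and the cover is fully closed. All three crucibles were standing when I last looked, just before closing the cover; I could not check them through it.

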